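# Stir the finishing chunks in the tub

## Robot

A 6-joint arm with a two-finger parallel gripper is mounted at the origin on the work surface. World frame = base frame: x ahead of the robot, y to its left, z up, the work surface at z = 0. Lengths are in m, angles in rad, forces in N, time in s.
With the tool pointing down it reaches from about 0.375 to 0.9 m from the base axis. Payload 3.1 kg.
Tool frame: the origin (TCP) lies at the very end of the fingers, on their centre line; the grasp point (between the pads) lies behind it (robot.tcp_to_grasp is the y of the grasp point in the tool frame, in m); y points along the fingers, z is the direction in which the jaws open and shut, and the axes are right-handed (so a half turn about y gives the same grasp; the last joint's range is limited). The gripper opens to 87 mm and grips with 3 to 60 N. Pads are 19 mm wide; open, the fingers measure 117 mm over their backs; the gripper's body (75 mm by 190 mm) begins 51 mm behind the grasp point.
Start: joints at [-1.359, 0.527, 1.433, -0, 1.181, -0.178], TCP at [0.238, -0.578, 0.223] pointing down, gripper open.
Joint ranges: [-3.08, 3.08], [-0.75, 2.2], [0.22, 2.44], [-1.43, 4.57], [0, 2.65], [-2.85, 2.85]. Speed limits (rad/s): [2.79, 2.79, 3.14, 3.14, 3.14, 3.14].

## Interface

Orientations are given as a unit quaternion [x, y, z, w].
In Python, from rig import robot, optics gives the robot as it stands. The module is installed in compiled form; this text tells all that it offers.
- The arm moves only by the tool carry_out, never from a script. Its argument "series" is a list of rows, each a list of 5 numbers: the shift along the tool's x, y, z in mm, then the turn about the tool's y in rad, then the closure, from 0 (fully open) to 1 (shut). A call has 1 to 12 rows; each row shifts and turns the pose as measured when the row begins, along the tool's axes as they then stand; what a row does not reach is not made up. A row lasts 1/8 s, in which the tool goes at most 62.5 mm and 10.7 degrees, less where a joint would pass 70% of its speed; a pose out of reach is approached as far as the arm can. A call is refused whole if a number of a shift passes 62.5 or a number of a turn 0.188, either way. A call with a gripper value outside its range is refused whole. The fingers move at their own pace and stop on an object; "squeeze" is the grip in N (left out, the last holds). Time passes only in rows, so rows that do not move let the fingers close. It gives the time, the measured TCP pose, the force and the opening at its end, in the units of the state.
- robot.get_obs(): the state, without advancing time (a new reading comes with each control period).
- optics.camera(name): name is "scene" or "top" or "wrist"; returns (picture, depth): 480x640x3 uint8, red, green, blue; 480x640 float32, m along the optical axis (not along the pixel's ray), 0 where there is no reading.
- optics.get_calibration(name): a dict with "K" (3x3 intrinsics, pixels), "dist_coeffs" ([k1, k2, p1, p2, k3] as OpenCV has them; the pictures are not rectified), "eye" and "orientation" of the camera in the world. Camera axes: x right, y up, looking along -z (the intrinsics and any distortion apply to the point x, -y, -z); pixel columns grow to the right and rows downward; lengths in m; the calibration is good to about 2 mm. A picture is of the moment at which its call begins: read the wrist's pose just before it. get_calibration takes no time and is no camera call; for the wrist camera it gives the pose at the moment of the call.
- robot.hand_in(): hands the job in, once; it reports no verdict.
Trained networks look in the newest picture that a camera, given by its name, has taken for a name from the list of things; names that differ only in an ending like _2 or _b are one class to them, and where a whole thing is asked for, a point or a joint stands for the part that bears it (a point fixed in the world has none). Each returns a list of dicts, best first, with "p" (0 to 1); they miss things now and then, are a little off and sometimes report something else, mostly with a low value. They report only what shows in the picture. A call takes as long as a camera call.
- optics.boxes_of(camera, name): "box" ([left, top, width, height] as shares, 0 to 1, of the picture: columns of its width, rows of its height, round what is visible of it).
The state is a dict: "time": time; "q": joint angles; "joint_velocities": joint speeds; "joint_torque": joint torques, N m; "position": TCP position; "tool_rot": TCP orientation; "ft_force": force on the tool from outside, world axes, zero at the start; "moment": the same for the moment, N m; "grip_width": finger opening in m.
Only numpy, scipy, OpenCV 4.12 (cv2) and the standard library are available. Lean on these libraries where they do the work, as an engineer would, in place of code of your own. Each camera call takes 0.05 s, during which the arm holds its last target.

## Task

The blue and the white finishing pieces in the orange tub lie in two separate rows: take the stirrer from its rack and, with its tip down among the pieces near the bottom, stir clockwise (seen from above) right round the tub, about two rounds or as many as it takes, until both halves of the tub, on either side of the black line across its floor, clearly hold blue as well as white pieces. Keep every piece in the tub, then hang the stirrer back in the rack's slot, upright with its collar resting on the fork, and let go. Do not disturb the valve, the carton or the oil bottle.

Things in the scene. Friction and masses are not known exactly. Their poses are not given: they have to be found in the camera images.
- tub: Fixed tub: orange bowl on a grey foot 172 mm across. Origin: centre of its underside, z up along the bowl's axis. Flat inner floor at z = 46 mm, rim at z = 110 mm, wall 5 mm, inner radius 67 mm (floor) to 69 mm (rim). A painted black line 6 mm wide crosses the floor along its x axis (y = 0). At the start the blue pieces lie in a row at its y = +26 mm, the white at y = -26 mm.
- rack: Fixed fork rack: dark foot plate 110 x 80 x 8 mm, blue upright on its +x side, steel fork on top, 8 mm thick, upper face at z = 120 mm, prongs 15 mm wide. The slot between them is 20 mm wide, open towards the rack's -x (open end at x = -35 mm, closed end at x = +12 mm). Origin: on the bench, under the stirrer's place in the slot.
- rack_slot (a point): The stirrer's place in the rack: middle of the slot, on the fork's upper face (120 mm above the bench).
- stirrer: Loose stirrer, 162 mm long, 0.12 to 0.22 kg, hanging upright by its collar in the rack. Origin: lower end (tip) of the rod; z along the rod, up to the handle. Steel rod 14 mm in diameter up to z = 100 mm, collar 36 mm in diameter at z = 100 to 106 mm, yellow square handle 24 x 24 mm, faces square to x and y, from z = 106 to 162 mm.
- stirrer_collar (a point): Underside of the stirrer's collar, on the rod's axis, 100 mm above its tip.
- valve: Bystander: steel engine valve standing on its head, head 38 mm in diameter, stem 8 mm, 100 mm high. Origin: centre of its underside.
- carton: Bystander: red carton with a white band, 70 x 100 x 45 mm. Origin: centre of its underside.
- oil: Bystander: white oil bottle with yellow label and red cap, 56 mm in diameter, 130 mm high. Origin: centre of its underside.
- blue0: Blue finishing piece: short round chunk 24 mm in diameter, 20 mm high, 16 g, loose on the tub's floor. Origin: its centre; z along its axis, up at the start.
- blue1: Blue finishing piece: short round chunk 24 mm in diameter, 20 mm high, 16 g, loose on the tub's floor. Origin: its centre; z along its axis, up at the start.
- blue2: Blue finishing piece: short round chunk 24 mm in diameter, 20 mm high, 16 g, loose on the tub's floor. Origin: its centre; z along its axis, up at the start.
- blue3: Blue finishing piece: short round chunk 24 mm in diameter, 20 mm high, 16 g, loose on the tub's floor. Origin: its centre; z along its axis, up at the start.
- white0: White finishing piece: short round chunk 24 mm in diameter, 20 mm high, 16 g, loose on the tub's floor. Origin: its centre; z along its axis, up at the start.
- white1: White finishing piece: short round chunk 24 mm in diameter, 20 mm high, 16 g, loose on the tub's floor. Origin: its centre; z along its axis, up at the start.
- white2: White finishing piece: short round chunk 24 mm in diameter, 20 mm high, 16 g, loose on the tub's floor. Origin: its centre; z along its axis, up at the start.
- white3: White finishing piece: short round chunk 24 mm in diameter, 20 mm high, 16 g, loose on the tub's floor. Origin: its centre; z along its axis, up at the start.

How it is judged:
On the way, in this order (a step that is already met when the one before it is completed fails the run):
1. the stirrer's tip, down among the pieces, is on one side of the tub (the tub's -x side) (z of stirrer in the frame of tub between 0.035 and 0.066 m and x of stirrer in the frame of tub below -0.018 m and horizontal distance between stirrer and tub below 0.066 m), for 0.04 s.
2. still down, it has gone a quarter round, clockwise from above, to the tub's +y side (z of stirrer in the frame of tub between 0.035 and 0.066 m and x of stirrer in the frame of tub between -0.018 and 0.018 m and y of stirrer in the frame of tub above 0.018 m and horizontal distance between stirrer and tub below 0.066 m), for 0.04 s.
3. still down, it is on the opposite (+x) side (z of stirrer in the frame of tub between 0.035 and 0.066 m and x of stirrer in the frame of tub above 0.018 m and horizontal distance between stirrer and tub below 0.066 m), for 0.04 s.
4. still down, it has gone on clockwise to the tub's -y side (z of stirrer in the frame of tub between 0.035 and 0.066 m and x of stirrer in the frame of tub between -0.018 and 0.018 m and y of stirrer in the frame of tub below -0.018 m and horizontal distance between stirrer and tub below 0.066 m), for 0.04 s.
5. still down, it is back on the -x side: one full round (all of step 1), for 0.04 s.
At the end, for the whole second after the job is handed in: Each side of the black line holds at least one blue and one white piece (centre over 3 mm from the line's middle); all eight pieces are in the tub, at rest; the stirrer hangs still in the rack, upright within 0.12 rad, its collar within 14 mm sideways and 4 mm in height of the slot point (y of any of blue0, blue1, blue2, blue3 in the frame of tub above 0.003 m and y of any of blue0, blue1, blue2, blue3 in the frame of tub below -0.003 m and y of any of white0, white1, white2, white3 in the frame of tub above 0.003 m and y of any of white0, white1, white2, white3 in the frame of tub below -0.003 m and horizontal distance between each of blue0, blue1, blue2, blue3, white0, white1, white2, white3 and tub below 0.07 m and z of blue0 in the frame of tub between 0.035 and 0.105 m and linear speed of each of blue0, blue1, blue2, blue3, white0, white1, white2, white3, stirrer below 0.03 m/s and z of blue1 in the frame of tub between 0.035 and 0.105 m and z of blue2 in the frame of tub between 0.035 and 0.105 m and z of blue3 in the frame of tub between 0.035 and 0.105 m and z of white0 in the frame of tub between 0.035 and 0.105 m and z of white1 in the frame of tub between 0.035 and 0.105 m and z of white2 in the frame of tub between 0.035 and 0.105 m and z of white3 in the frame of tub between 0.035 and 0.105 m and horizontal distance between stirrer_collar and rack_slot below 0.014 m and z of stirrer_collar in the frame of rack_slot between -0.004 and 0.004 m and angle between stirrer's own z axis and vertical below 0.12 rad); the robot touches nothing.
It fails at once if a piece leaves the tub (horizontal distance between any of blue0, blue1, blue2, blue3, white0, white1, white2, white3 and tub above 0.08 m).
It fails at once if the valve, the red carton or the oil bottle is shifted by more than 25 mm or tipped (distance of any of valve, carton, oil from where it was at the start of the episode above 0.025 m or angle between any of valve, carton, oil's own z axis and vertical above 0.3 rad).
It also fails if it takes over 69 s, if anything falls off the work surface, if the arm or the gripper's body presses on something with over 40 N, if the wrist force passes 120 N, or if a joint passes its speed limit or range.

## Working session

There is one attempt and no reset: what is moved stays moved. The work goes in short steps, Python scripts to look and compute and a tool call to move; the robot and the scene stay as the last step left them, time stands still between calls to the robot, and variables do not carry over. Pictures are saved under pics/ and viewed, and the job is handed in when it is done.

Besides the shell and the picture viewer there is one more tool, called after "Request:" as name(argument=value, ...), one argument or row to a line, values as JSON. carry_out: Moves the arm, as the interface text tells. Its arguments: {"type":"object","properties":{"series":{"type":"array"},"squeeze":{"type":"number"}},"required":["series"]}

```bash
mkdir -p pics; ls; python3 - <<'E'
from rig import robot, optics
import cv2,numpy as np
o=robot.get_obs();print({k:np.round(v,4).tolist() if not isinstance(v,float) else v for k,v in o.items()}, robot.tcp_to_grasp)
for n in ["scene","top"]:
    p,d=optics.camera(n);cv2.imwrite(f"pics/{n}0.png",p[:,:,::-1]);np.save(f"{n}0_d.npy",d);np.save(f"{n}0_p.npy",p)
    c=optics.get_calibration(n);print(n,{k:np.round(v,4).tolist() for k,v in c.items()})
E
```

```text
pics
{'time': 0.0, 'q': [-1.3585, 0.5284, 1.4339, -0.0001, 1.1814, -0.1785], 'joint_velocities': [0.0014, 0.0005, -0.0011, 0.0004, -0.0014, 0.0009], 'joint_torque': [-0.0013, -44.0037, -17.6592, 0.0632, 0.0581, -0.0002], 'position': [0.2379, -0.5771, 0.2216], 'tool_rot': [-0.1373, 0.6944, -0.6929, 0.1373], 'ft_force': [0.7509, 0.0445, 0.3296], 'moment': [0.0055, 0.0164, 0.0032], 'grip_width': 0.08730787647413871} -0.0187
scene {'K': [[601.9818, 0.0, 321.4294], [0.0, 601.9818, 235.5457], [0.0, 0.0, 1.0]], 'dist_coeffs': [-0.1992, 0.0, 0.0, 0.0, 0.0], 'eye': [1.1766, 0.4653, 0.7368], 'orientation': [0.1795, 0.3841, 0.8136, 0.3979]}
top {'K': [[462.857, 0.0, 327.8823], [0.0, 462.857, 239.259], [0.0, 0.0, 1.0]], 'dist_coeffs': [-0.0443, 0.0, 0.0, 0.0, 0.0], 'eye': [0.5358, -0.0239, 0.8756], 'orientation': [0.0349, -0.0332, -0.6996, 0.7129]}
```

View pics/scene0.png

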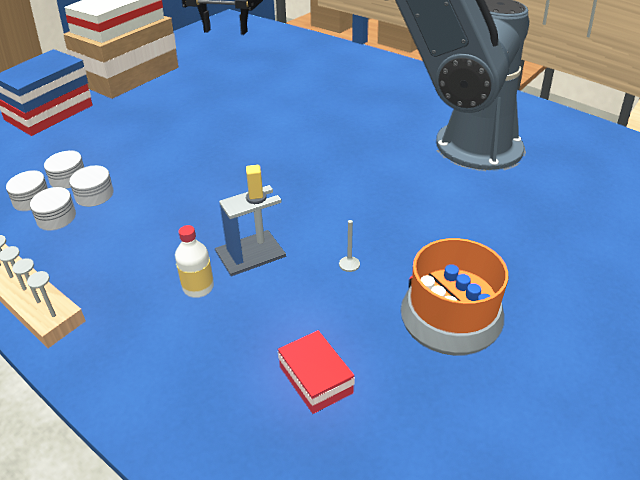

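View pics/top0.png

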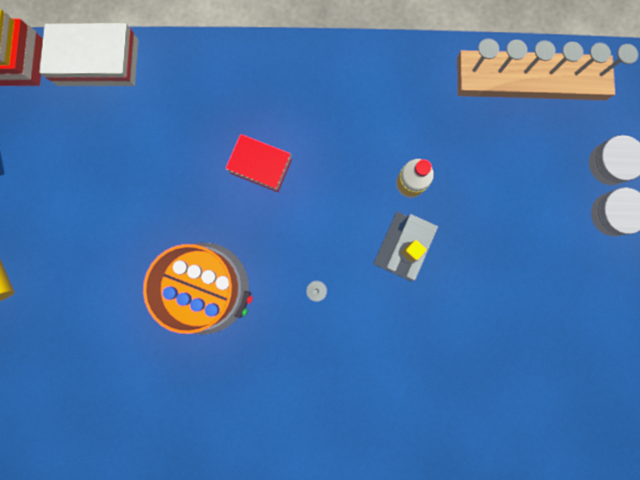

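```bash
cat > h.py <<'E'
import numpy as np,cv2
from scipy.spatial.transform import Rotation as R
from rig import robot,optics
def cloud(d,c):
    K=np.array(c["K"]);h,w=d.shape
    u,v=np.meshgrid(np.arange(w),np.arange(h))
    n=cv2.undistortPoints(np.stack([u,v],-1).reshape(-1,1,2).astype(float),K,np.array(c["dist_coeffs"])).reshape(h,w,2)
    P=np.stack([n[...,0]*d,-n[...,1]*d,-d],-1)
    return P@R.from_quat(c["orientation"]).as_matrix().T+np.array(c["eye"])
def circ(x,y):
    A=np.c_[2*x,2*y,np.ones_like(x)];s=np.linalg.lstsq(A,x*x+y*y,rcond=None)[0]
    return s[0],s[1],np.sqrt(s[2]+s[0]**2+s[1]**2)
E
cat > m.py <<'E'
from h import *
import sys
for n in ["scene","top"]:
    p=np.load(f"{n}0_p.npy").astype(int);d=np.load(f"{n}0_d.npy");c=optics.get_calibration(n)
    W=cloud(d,c);ok=d>0;r,g,b=p[...,0],p[...,1],p[...,2]
    reg=ok&(abs(W[...,0]-.45)<.2)&(abs(W[...,1]-.2)<.25)
    print(n,"bench z",np.median(W[...,2][ok&(b>120)&(r<60)]))
    m=ok&(W[...,2]>.104)&(W[...,2]<.118)&(r>150)&(b<110)&(g>50)&(g<160)&(W[...,1]>0.05)
    q=W[m];print("rim",len(q),circ(q[:,0],q[:,1]),np.median(q[:,2]))
    m=ok&(b>120)&(r<60)&(W[...,2]>.05)&(W[...,2]<.08)&(W[...,1]>.1)
    print("blue",len(W[m]),W[m].mean(0) if m.any() else 0)
    for nm,mm in [("blue",m),("white",ok&(r>190)&(g>190)&(b>190)&(W[...,2]>.058)&(W[...,2]<.075)&(W[...,1]>.1))]:
        k,l,st,ce=cv2.connectedComponentsWithStats(mm.astype(np.uint8))
        for i in range(1,k):
            if st[i,4]>30: print(nm,st[i,4],np.round(W[l==i].mean(0),4),ce[i].round())
    m=ok&(r>170)&(g>140)&(b<90)&(W[...,2]>.17)&(W[...,2]<.2)&(abs(W[...,1]+.2)<.2)
    q=W[m]; 
    if len(q):
        print("handle top",len(q),q.mean(0),cv2.minAreaRect((q[:,:2]*1000).astype(np.float32)))
    m=ok&(W[...,2]>.113)&(W[...,2]<.128)&(abs(r-g)<30)&(abs(r-b)<40)&(abs(W[...,1]+.2)<.15)&(abs(W[...,0]-.5)<.2)
    q=W[m];
    if len(q): print("fork",len(q),q.mean(0),cv2.minAreaRect((q[:,:2]*1000).astype(np.float32)))
E
python3 m.py; python3 - <<'E'
from h import *
for n in ["scene","top"]:
    p,d=optics.camera(n)
    W=cloud(d,optics.get_calibration(n))
    for t in ["tub","rack","stirrer","valve","carton","oil"]:
        for r in optics.boxes_of(n,t)[:1]:
            x,y,w,h=r["box"];i=(int((x+w/2)*640),int((y+h/2)*480));print(n,t,round(r["p"],2),i,int(w*640),int(h*480),W[i[1],i[0]].round(3))
print(robot.get_obs()["time"])
E
```

```text
scene bench z 0.058254415181011876
rim 847 (np.float64(0.1041500437948186), np.float64(0.24416436098986197), np.float64(0.43439315149852303)) 0.10789833539831373
blue 311 [0.50417169 0.21278555 0.05999673]
blue 284 [0.5045 0.2111 0.0594] [462. 285.]
white 108 [0.5358 0.1649 0.0656] [427. 281.]
white 96 [0.5438 0.19   0.0656] [438. 290.]
handle top 56 [ 0.59703263 -0.14447672  0.17476489] ((597.3369750976562, -144.09603881835938), (6.8173370361328125, 20.50684928894043), 42.70674133300781)
fork 917 [ 0.60854323 -0.15480317  0.11974077] ((600.0411376953125, -158.46519470214844), (55.63430404663086, 99.38089752197266), 67.22724914550781)
top bench z -6.398452432287982e-05
rim 863 (np.float64(0.6520371986498162), np.float64(0.30484441587008526), np.float64(0.17841043489261255)) 0.10955546593110466
blue 0 0
white 3478 [0.9688 0.4478 0.0599] [83. 48.]
white 130 [0.5602 0.239  0.0656] [179. 267.]
white 129 [0.5534 0.2134 0.0656] [194. 271.]
white 130 [0.5444 0.1875 0.0656] [208. 277.]
white 126 [0.5346 0.1623 0.0656] [222. 283.]
handle top 228 [ 0.5895751  -0.15353789  0.18166741] ((589.854
[... 202 characters left out ...]
, 97.37641906738281), 66.55895233154297)
scene tub 0.74 (453, 299) 113 115 [0.548 0.219 0.066]
scene rack 0.57 (252, 228) 69 89 [ 0.552 -0.213 -0.001]
scene stirrer 0.6 (255, 205) 19 82 [ 0.604 -0.142  0.118]
scene valve 0.68 (349, 248) 22 55 [0.525 0.002 0.041]
scene carton 0.8 (318, 372) 79 83 [0.771 0.128 0.044]
scene oil 0.74 (194, 262) 39 70 [ 0.746 -0.15   0.083]
top tub 0.73 (196, 304) 17 11 [0.497 0.206 0.069]
top rack 0.78 (405, 246) 62 69 [ 0.6   -0.147  0.123]
top stirrer 0.89 (409, 252) 28 25 [ 0.586 -0.144  0.183]
top valve 0.66 (315, 291) 19 20 [ 0.524 -0.001  0.1  ]
top carton 0.74 (410, 252) 22 24 [ 0.586 -0.146  0.179]
top oil 0.75 (412, 177) 32 38 [ 0.72  -0.163  0.1  ]
0.8
```

```bash
cat > m2.py <<'E'
from h import *
p=np.load("top0_p.npy").astype(int);d=np.load("top0_d.npy");c=optics.get_calibration("top")
W=cloud(d,c);r,g,b=p[...,0],p[...,1],p[...,2];X,Y,Z=W[...,0],W[...,1],W[...,2]
m=(Z>.105)&(Z<.115)&(np.hypot(X-.5235,Y-.209)<.09);q=W[m];print("rim",len(q),circ(q[:,0],q[:,1]))
m=(Z>.050)&(Z<.072)&(np.hypot(X-.5235,Y-.209)<.064)&(b>r+30)
k,l,st,ce=cv2.connectedComponentsWithStats(m.astype(np.uint8))
for i in range(1,k):
    if st[i,4]>20: print("blue",st[i,4],W[l==i].mean(0).round(4))
m=(np.hypot(X-.5235,Y-.209)<.062)&(r<70)&(g<70)&(b<70)&(Z<.05)&(Z>.03);q=W[m];print("line",len(q),q.mean(0),cv2.fitLine(q[:,:2].astype(np.float32),cv2.DIST_L2,0,.01,.01).ravel())
# subpixel handle polygon
m=((r>150)&(g>120)&(b<100)&(Z>.16)&(np.hypot(X-.59,Y+.153)<.03))
print("zh",np.median(Z[m]),m.sum())
pts=np.argwhere(m)[:,::-1].astype(np.float32);print(cv2.minAreaRect(pts))
cr=p[225:280,370:445].astype(np.uint8)[:,:,::-1];cr2=p[240:340,135:260].astype(np.uint8)[:,:,::-1]
cv2.imwrite("pics/crop.png",cv2.resize(cr,None,fx=9,fy=9,interpolation=cv2.INTER_NEAREST))
E
python3 m2.py; python3 - <<'E'
from h import *
o=robot.get_obs();print(R.from_quat(o["tool_rot"]).as_matrix().round(3))
E
```

```text
rim 908 (np.float64(0.5243559991570447), np.float64(0.20945298019861974), np.float64(0.07075763941919308))
blue 417 [0.5053 0.2298 0.0653]
blue 132 [0.4875 0.1795 0.0654]
[[-0.925  0.     0.381]
 [-0.381 -0.    -0.925]
 [-0.    -1.     0.   ]]m2.py:9: RuntimeWarning: Mean of empty slice.
  m=(np.hypot(X-.5235,Y-.209)<.062)&(r<70)&(g<70)&(b<70)&(Z<.05)&(Z>.03);q=W[m];print("line",len(q),q.mean(0),cv2.fitLine(q[:,:2].astype(np.float32),cv2.DIST_L2,0,.01,.01).ravel())
  ret = um.true_divide(
Traceback (most recent call last):
  File "m2.py", line 9, in <module>
    m=(np.hypot(X-.5235,Y-.209)<.062)&(r<70)&(g<70)&(b<70)&(Z<.05)&(Z>.03);q=W[m];print("line",len(q),q.mean(0),cv2.fitLine(q[:,:2].astype(np.float32),cv2.DIST_L2,0,.01,.01).ravel())
                                                                                                                ~~~~~~~~~~~^^^^^^^^^^^^^^^^^^^^^^^^^^^^^^^^^^^^^^^^^^^^^^^^^^
cv2.error: OpenCV(4.12.0) /io/opencv/modules/imgproc/src/linefit.cpp:50: error: (-215:Assertion failed) count > 0 in function 'fitLine2D_wods'
```

```bash
sed -i 's/(r<70)&(g<70)&(b<70)&(Z<.05)&(Z>.03)/(r<110)\&(g<80)\&(b<60)\&(Z<.056)/' m2.py; python3 m2.py
```

```text
rim 908 (np.float64(0.5243559991570447), np.float64(0.20945298019861974), np.float64(0.07075763941919308))
blue 417 [0.5053 0.2298 0.0653]
blue 132 [0.4875 0.1795 0.0654]m2.py:9: RuntimeWarning: Mean of empty slice.
  m=(np.hypot(X-.5235,Y-.209)<.062)&(r<110)&(g<80)&(b<60)&(Z<.056);q=W[m];print("line",len(q),q.mean(0),cv2.fitLine(q[:,:2].astype(np.float32),cv2.DIST_L2,0,.01,.01).ravel())
  ret = um.true_divide(
Traceback (most recent call last):
  File "m2.py", line 9, in <module>
    m=(np.hypot(X-.5235,Y-.209)<.062)&(r<110)&(g<80)&(b<60)&(Z<.056);q=W[m];print("line",len(q),q.mean(0),cv2.fitLine(q[:,:2].astype(np.float32),cv2.DIST_L2,0,.01,.01).ravel())
                                                                                                          ~~~~~~~~~~~^^^^^^^^^^^^^^^^^^^^^^^^^^^^^^^^^^^^^^^^^^^^^^^^^^
cv2.error: OpenCV(4.12.0) /io/opencv/modules/imgproc/src/linefit.cpp:50: error: (-215:Assertion failed) count > 0 in function 'fitLine2D_wods'
```

Request:
carry_out(
  series=[
    [-30, -8, -16, 0, 0],
    [-50, -8, -27, 0, 0],
    [-50, -8, -27, 0, 0],
    [-50, -8, -27, 0, 0],
    [-50, -8, -27, 0, 0],
    [-50, -8, -27, 0, 0],
    [-50, -8, -27, 0, 0],
    [-50, -8, -27, 0, 0],
    [-50, -8, -27, 0, 0],
    [-50, -8, -27, 0, 0],
    [-7, 0, 0, 0, 0],
    [0, 0, 0, 0, 0],
  ],
)

```text
time: 2.3
position: [0.6019, -0.1431, 0.3056]
tool_rot: [0.135, -0.692, 0.696, -0.138]
ft_force: [-1.2, 0.6, -0.8]
grip_width: 0.0873
```

```bash
python3 - <<'E'
from h import *
o=robot.get_obs();c=optics.get_calibration("wrist");p,d=optics.camera("wrist");cv2.imwrite("pics/w1.png",p[:,:,::-1])
np.savez("w1.npz",p=p,d=d,**{k:np.array(v) for k,v in c.items()})
print(o["time"],o["position"],R.from_quat(o["tool_rot"]).as_matrix().round(3))
p=p.astype(int);W=cloud(d,c);r,g,b=p[...,0],p[...,1],p[...,2];Z=W[...,2]
m=(Z>.176)&(Z<.188)&(np.hypot(W[...,0]-.59,W[...,1]+.153)<.04)
q=W[m];print("handle",len(q),q.mean(0),cv2.minAreaRect((q[:,:2]*1000).astype(np.float32)))
m=(Z>.115)&(Z<.123)&(np.hypot(W[...,0]-.59,W[...,1]+.153)<.1)
q=W[m];print("fork",len(q),q.mean(0),cv2.minAreaRect((q[:,:2]*1000).astype(np.float32)))
E
```

```text
2.3 [ 0.60186094 -0.14307708  0.30557281] [[-0.926  0.006  0.378]
 [-0.378 -0.005 -0.926]
 [-0.003 -1.     0.007]]
handle 763 [ 0.59167941 -0.15442722  0.18173092] ((590.5857543945312, -154.8946533203125), (24.60100746154785, 24.108261108398438), 48.26454162597656)
fork 3019 [ 0.6132829  -0.16266333  0.12023092] ((600.0191650390625, -160.5081787109375), (50.929325103759766, 97.4682846069336), 66.67491149902344)
```

View pics/w1.png

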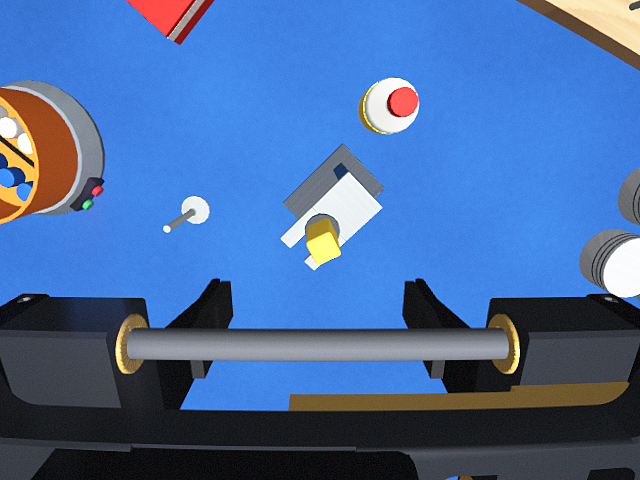

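Request:
carry_out(
  series=[
    [15, 20, 6, 0, 0],
    [0, 30, 0, -0.15, 0],
    [0, 30, 0, -0.15, 0],
    [0, 20, 0, -0.15, 0],
    [0, 0, 0, 0, 0],
    [0, 0, 0, 0, 0],
  ],
  squeeze=40,
)

```text
time: 3.1
position: [0.5846, -0.1645, 0.2038]
tool_rot: [0.286, -0.644, 0.649, -0.287]
ft_force: [-0.5, -1.0, -0.8]
grip_width: 0.087
```

```bash
cat > st.py <<'E'
from h import *
import sys
# python3 st.py x y z yaw_deg(tool z) -> needed tool-frame shift/turn
o=robot.get_obs();M=R.from_quat(o["tool_rot"]).as_matrix();P=np.array(o["position"])
yaw=np.degrees(np.arctan2(M[1,2],M[0,2]))
print("t",round(o["time"],2),"P",P.round(4),"yaw",yaw.round(2),"ydir",M[:,1].round(4),"F",np.round(o["ft_force"],1),"w",round(o["grip_width"],4),"q",np.round(o["q"],2))
if len(sys.argv)>1:
    a=list(map(float,sys.argv[1:]));print("shift mm",(M.T@(np.array(a[:3])-P)*1000).round(1),"turn",round(-np.radians(a[3]-yaw),3) if len(a)>3 else "")
E
python3 st.py .5903 -.1545 .133 -41.7
```

```text
t 3.1 P [ 0.5846 -0.1645  0.2038] yaw -42.23 ydir [ 0.0038 -0.0066 -1.    ] F [-0.5 -1.  -0.8] w 0.087 q [-0.46  0.52  1.5  -0.    1.11  0.28]
shift mm [-11.3  70.7  -3. ] turn -0.009
```

Request:
carry_out(
  series=[
    [-10, 0, -3, -0.01, 0],
    [0, 0, 0, 0, 0],
    [0, 20, 0, 0, 0],
    [0, 20, 0, 0, 0],
    [0, 20, 0, 0, 0],
    [0, 8, 0, 0, 0],
    [0, 0, 0, 0, 0],
  ],
)

```text
time: 3.98
position: [0.5944, -0.1557, 0.1403]
tool_rot: [0.286, -0.639, 0.651, -0.292]
ft_force: [0.1, -0.6, 0.6]
grip_width: 0.0869
```

```bash
python3 st.py .5903 -.1545 .133 -41.7
```

```text
t 3.98 P [ 0.5944 -0.1557  0.1403] yaw -41.74 ydir [ 0.0155 -0.0122 -0.9998] F [ 0.1 -0.6  0.6] w 0.0869 q [-0.44  0.61  1.55 -0.01  0.97  0.3 ]
shift mm [ 1.8  7.2 -4. ] turn -0.001
```

Request:
carry_out(
  series=[
    [2, 7, -4, 0, 0],
    [0, 0, 0, 0, 0],
    [0, 0, 0, 0, 1],
    [0, 0, 0, 0, 1],
    [0, 0, 0, 0, 1],
    [0, 0, 0, 0, 1],
    [0, 0, 0, 0, 1],
    [0, 0, 0, 0, 1],
  ],
  squeeze=40,
)

```text
time: 4.97
position: [0.5914, -0.1552, 0.1354]
tool_rot: [0.285, -0.638, 0.653, -0.293]
ft_force: [-0.2, -0.0, 0.2]
grip_width: 0.0352
```

```bash
python3 st.py .5903 -.1545 .133 -41.7
```

```text
t 4.97 P [ 0.5914 -0.1552  0.1354] yaw -41.74 ydir [ 0.0199 -0.0144 -0.9997] F [-0.2 -0.   0.2] w 0.0352 q [-0.44  0.61  1.56 -0.01  0.94  0.29]
shift mm [ 0.2  2.4 -1.4] turn -0.001
```

Request:
carry_out(
  series=[
    [0, 0, 0, 0, 1],
    [0, 0, 0, 0, 1],
    [0, 0, 0, 0, 1],
    [0, 0, 0, 0, 1],
  ],
)

```text
time: 5.48
position: [0.5912, -0.155, 0.1353]
tool_rot: [0.285, -0.638, 0.653, -0.293]
ft_force: [0.6, 0.5, -0.1]
grip_width: 0.0239
```

```bash
python3 st.py .5903 -.1545 .133 -41.7
```

```text
t 5.47 P [ 0.5912 -0.155   0.1353] yaw -41.74 ydir [ 0.0193 -0.014  -0.9997] F [ 0.6  0.5 -0.1] w 0.0239 q [-0.44  0.61  1.56 -0.01  0.94  0.29]
shift mm [ 0.2  2.3 -1.1] turn -0.001
```

Request:
carry_out(
  series=[
    [0, -5, 0.1, 0, 1],
    [0, -15, 0.4, 0, 1],
    [0, -15, 0.4, 0, 1],
    [0, -15, 0.4, 0, 1],
    [0, -15, 0.4, 0, 1],
    [0, -15, 0.4, 0, 1],
    [0, -15, 0.4, 0, 1],
    [0, -15, 0.4, 0, 1],
    [0, -20, 0.4, 0, 1],
    [0, -10, 0.4, 0, 1],
    [0, 0, 0, 0, 1],
  ],
)

```text
time: 6.85
position: [0.5914, -0.1556, 0.2862]
tool_rot: [0.284, -0.637, 0.653, -0.294]
ft_force: [0.7, -0.5, -1.4]
grip_width: 0.0236
```

```bash
cat > tub.py <<'E'
from h import *
import sys
# tub.py u v tipz : target of stirrer tip in tub frame (mm)
C=np.array([.5244,.2095,0]);th=np.radians(71.5);T=np.array([[np.cos(th),-np.sin(th),0],[np.sin(th),np.cos(th),0],[0,0,1]])
M0=np.array(0)
import json,os
g=json.load(open("grasp.json"))
o=robot.get_obs();M=R.from_quat(o["tool_rot"]).as_matrix();P=np.array(o["position"])
tip=P+M@np.array(g["tip"]);ax=M@np.array(g["ax"])
print("t",round(o["time"],2),"P",P.round(4),"tip",tip.round(4),"tub mm",(T.T@(tip-C)*1000).round(1),"ax",ax.round(3),"F",np.round(o["ft_force"],1),"w",round(o["grip_width"],4),"q",np.round(o["q"],2))
print("tool axes in tub frame",(T.T@M).T.round(3).tolist())
if len(sys.argv)>1:
    a=np.array(list(map(float,sys.argv[1:])))/1000
    print("shift",(M.T@(C+T@a-tip)*1000).round(1))
E
python3 - <<'E'
from h import *
import json
M=R.from_quat([.285,-.638,.653,-.293]).as_matrix()
print(M.round(3))
json.dump({"tip":(M.T@(np.array([.5906,-.1547,.020])-np.array([.5912,-.155,.1353]))).tolist(),"ax":(M.T@[0,0,1]).tolist()},open("grasp.json","w"))
E
python3 tub.py -40 0 130
python3 - <<'E'
from h import *
for n in ["scene"]:
    p,d=optics.camera(n);cv2.imwrite("pics/s2.png",p[:,:,::-1])
E
```

```text
[[-0.666  0.019  0.746]
 [-0.746 -0.015 -0.666]
 [-0.002 -1.     0.024]]
t 6.85 P [ 0.5914 -0.1556  0.2862] tip [ 0.5911 -0.1554  0.1709] tub mm [-324.8 -179.1  170.9] ax [-0.002  0.     1.   ] F [ 0.7 -0.5 -1.4] w 0.0236 q [-0.44  0.43  1.41 -0.    1.27  0.29]
tool axes in tub frame [[-0.919, 0.394, -0.003], [-0.007, -0.025, -1.0], [-0.394, -0.919, 0.026]]
shift [-191.    34.3 -277.9]
```

View pics/s2.png

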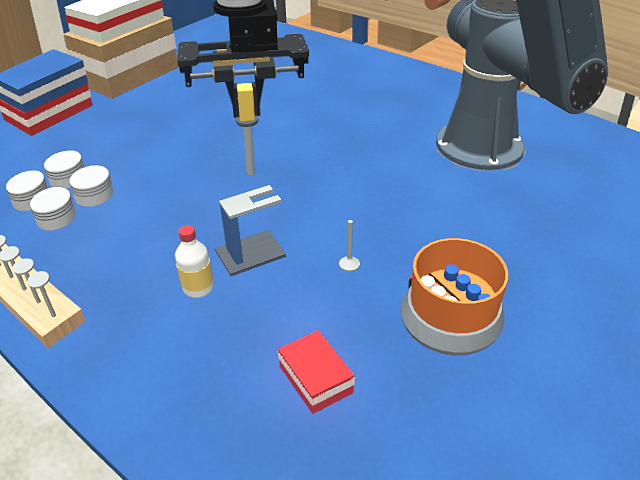

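Request:
carry_out(
  series=[
    [-12, 0, -18, 0, 1],
    [-21, 0, -31, 0, 1],
    [-21, 0, -31, 0, 1],
    [-21, 0, -31, 0, 1],
    [-21, 0, -31, 0, 1],
    [-21, 0, -31, 0, 1],
    [-21, 0, -31, 0, 1],
    [-21, 0, -31, 0, 1],
    [-21, 0, -31, 0, 1],
    [-12, 0, -12, 0, 1],
    [0, 0, 0, 0, 1],
  ],
)

```text
time: 8.28
position: [0.4945, 0.1941, 0.2716]
tool_rot: [0.293, -0.643, 0.646, -0.288]
ft_force: [0.1, -0.5, -1.2]
grip_width: 0.024
```

```bash
python3 tub.py -40 0 100
```

```text
t 8.28 P [0.4945 0.1941 0.2716] tip [0.4913 0.1953 0.1564] tub mm [-23.9  26.9 156.4] ax [ 0.022 -0.008  1.   ] F [ 0.1 -0.5 -1.2] w 0.024 q [ 0.17  0.35  1.6  -0.01  1.2   0.89]
tool axes in tub frame [[-0.92, 0.391, 0.007], [-0.008, 0.001, -1.0], [-0.391, -0.921, 0.002]]
shift [ 3.9 56.4 30.9]
```

Request:
carry_out(
  series=[
    [2, 0, 16, 0, 1],
    [2, 0, 12, 0, 1],
    [0, 0, 0, 0, 1],
    [0, 0, 0, 0, 1],
  ],
)

```text
time: 8.78
position: [0.5157, 0.167, 0.2713]
tool_rot: [0.291, -0.643, 0.648, -0.286]
ft_force: [-0.0, 0.1, -1.4]
grip_width: 0.0237
```

```bash
python3 tub.py -40 0 52; python3 - <<'E'
from h import *
p,d=optics.camera("top");cv2.imwrite("pics/t3.png",cv2.resize(p[200:380,80:320,::-1],None,fx=3,fy=3))
p,d=optics.camera("scene");cv2.imwrite("pics/s3.png",cv2.resize(p[120:370,350:600,::-1],None,fx=2.4,fy=2.4))
E
```

```text
t 8.78 P [0.5157 0.167  0.2713] tip [0.5125 0.168  0.156 ] tub mm [-43.1  -1.9 156. ] ax [ 0.022 -0.006  1.   ] F [-0.   0.1 -1.4] w 0.0237 q [ 0.11  0.36  1.58 -0.01  1.21  0.84]
tool axes in tub frame [[-0.918, 0.396, 0.009], [-0.009, 0.0, -1.0], [-0.396, -0.918, 0.003]]
shift [ -3.  104.   -3.3]
```

View pics/s3.png

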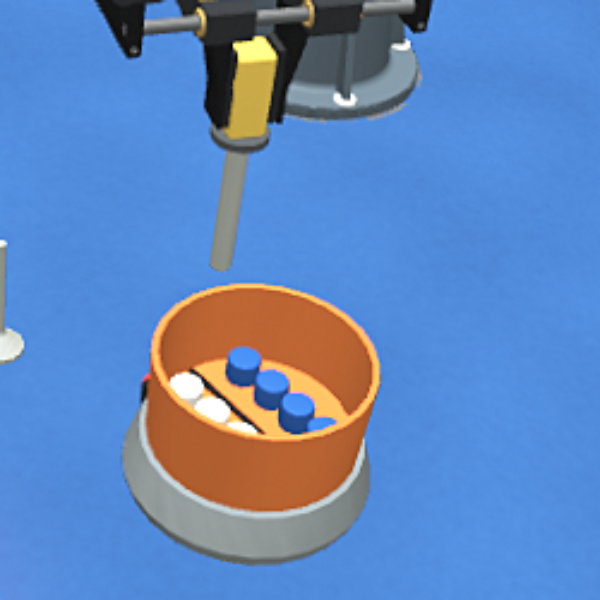

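View pics/t3.png

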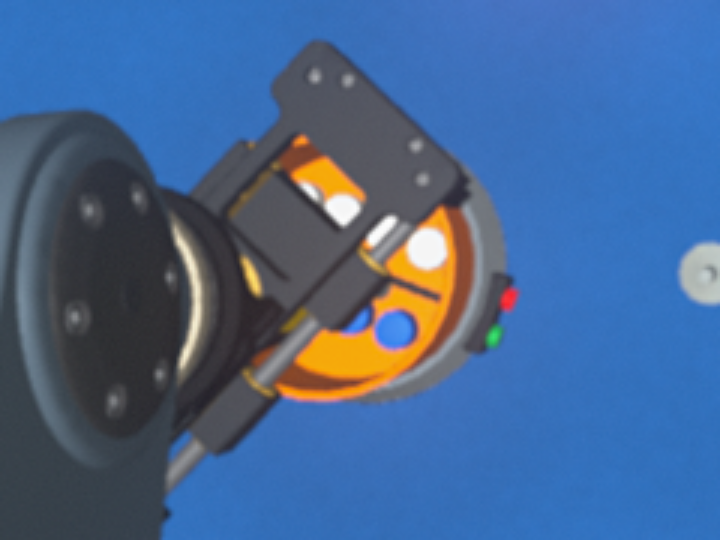

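Request:
carry_out(
  series=[
    [-3, 15, -3, 0, 1],
    [0, 20, 0, 0, 1],
    [0, 20, 0, 0, 1],
    [0, 20, 0, 0, 1],
    [0, 10, 0, 0, 1],
    [0, 5, 0, 0, 1],
    [0, 0, 0, 0, 1],
  ],
)

```text
time: 9.75
position: [0.5125, 0.1737, 0.1751]
tool_rot: [0.293, -0.643, 0.647, -0.287]
ft_force: [-1.0, -0.5, -2.2]
grip_width: 0.0237
```

```bash
python3 tub.py -40 0 53
```

```text
t 9.75 P [0.5125 0.1737 0.1751] tip [0.509  0.1747 0.0599] tub mm [-37.8   3.6  59.9] ax [ 0.025 -0.007  1.   ] F [-1.  -0.5 -2.2] w 0.0237 q [ 0.12  0.48  1.69 -0.01  0.98  0.85]
tool axes in tub frame [[-0.92, 0.392, 0.01], [-0.01, 0.003, -1.0], [-0.392, -0.92, 0.001]]
shift [0.5 6.9 4.1]
```

```bash
cat > arc.py <<'E'
import sys;sys_argv=sys.argv[:];sys.argv=sys.argv[:1]
exec(open("tub.py").read())
# arc.py r n dang tz : rows along clockwise arc from the present angle
r,n,da,tz=map(float,sys_argv[1:5]);n=int(n)
cur=(T.T@(tip-C)*1000);a=np.arctan2(cur[1],cur[0])
print("r",np.hypot(cur[0],cur[1]).round(1),"ang",np.degrees(a).round(0))
for i in range(n):
    a-=np.radians(da);new=np.array([r*np.cos(a),r*np.sin(a),tz]);d=new-cur
    print((M.T@(T@d)).round(0).astype(int).tolist(),end=" ");cur=new
print()
E
python3 arc.py 34 11 17 53
```

```text
t 9.75 P [0.5125 0.1737 0.1751] tip [0.509  0.1747 0.0599] tub mm [-37.8   3.6  59.9] ax [ 0.025 -0.007  1.   ] F [-1.  -0.5 -2.2] w 0.0237 q [ 0.12  0.48  1.69 -0.01  0.98  0.85]
tool axes in tub frame [[-0.92, 0.392, 0.01], [-0.01, 0.003, -1.0], [-0.392, -0.92, 0.001]]
r 38.0 ang 175.0
[-2, 7, -11] [-1, 0, -10] [-4, 0, -9] [-7, 0, -7] [-9, 0, -5] [-10, 0, -2] [-10, 0, 0] [-9, 0, 3] [-8, 0, 6] [-6, 0, 8] [-3, 0, 9]
```

Request:
carry_out(
  series=[
    [0, 6, 2, 0, 1],
    [-2, 0, -10, 0, 1],
    [-1, 0, -10, 0, 1],
    [-4, 0, -9, 0, 1],
    [-7, 0, -7, 0, 1],
    [-9, 0, -5, 0, 1],
    [-10, 0, -2, 0, 1],
  ],
)

```text
time: 10.62
position: [0.5036, 0.2294, 0.1705]
tool_rot: [0.292, -0.643, 0.647, -0.288]
ft_force: [-0.3, -0.4, -1.7]
grip_width: 0.0239
```

```bash
python3 arc.py 34 12 17 53
```

```text
t 10.62 P [0.5036 0.2294 0.1705] tip [0.5006 0.2306 0.0552] tub mm [12.4 29.3 55.2] ax [ 0.021 -0.007  1.   ] F [-0.3 -0.4 -1.7] w 0.0239 q [ 0.23  0.5   1.66 -0.01  0.98  0.96]
tool axes in tub frame [[-0.92, 0.392, 0.007], [-0.008, -0.0, -1.0], [-0.392, -0.92, 0.003]]
r 31.8 ang 67.0
[-10, 2, -1] [-9, 0, 4] [-7, 0, 7] [-5, 0, 9] [-2, 0, 10] [1, 0, 10] [4, 0, 9] [6, 0, 8] [8, 0, 6] [10, 0, 3] [10, 0, 0] [10, 0, -3]
```

Request:
carry_out(
  series=[
    [-10, 2, -1, 0, 1],
    [-9, 0, 4, 0, 1],
    [-7, 0, 7, 0, 1],
    [-5, 0, 9, 0, 1],
    [-2, 0, 10, 0, 1],
    [1, 0, 10, 0, 1],
    [4, 0, 9, 0, 1],
    [6, 0, 8, 0, 1],
  ],
)

```text
time: 11.62
position: [0.5627, 0.2075, 0.1671]
tool_rot: [0.294, -0.644, 0.646, -0.286]
ft_force: [-3.4, 1.2, -0.5]
grip_width: 0.0237
```

```bash
python3 arc.py 34 12 17 53
```

```text
t 11.62 P [0.5627 0.2075 0.1671] tip [0.5589 0.2086 0.0519] tub mm [ 10.1 -33.   51.9] ax [ 0.028 -0.007  1.   ] F [-3.4  1.2 -0.5] w 0.0237 q [ 0.17  0.56  1.54 -0.01  1.04  0.9 ]
tool axes in tub frame [[-0.92, 0.392, 0.012], [-0.01, 0.006, -1.0], [-0.392, -0.92, -0.001]]
r 34.5 ang -73.0
[9, -1, 5] [10, 0, 3] [10, 0, 0] [9, 0, -3] [8, 0, -6] [6, 0, -8] [3, 0, -9] [0, 0, -10] [-3, 0, -10] [-5, 0, -9] [-8, 0, -7] [-9, 0, -4]
```

Request:
carry_out(
  series=[
    [9, -1, 5, 0, 1],
    [10, 0, 3, 0, 1],
    [10, 0, 0, 0, 1],
    [9, 0, -3, 0, 1],
    [8, 0, -6, 0, 1],
    [6, 0, -8, 0, 1],
    [3, 0, -9, 0, 1],
    [0, 0, -10, 0, 1],
  ],
)

```text
time: 12.62
position: [0.5026, 0.1851, 0.1704]
tool_rot: [-0.29, 0.646, -0.645, 0.287]
ft_force: [0.1, -0.9, -1.1]
grip_width: 0.0238
```

```bash
python3 arc.py 34 12 17 53;python3 - <<'E'
from h import *
p,d=optics.camera("top");a=cv2.resize(p[230:350,120:270,::-1],None,fx=2.6,fy=2.6)
p,d=optics.camera("scene");b=cv2.resize(p[220:350,390:520,::-1],None,fx=2.4,fy=2.4)
cv2.imwrite("pics/c4.png",np.hstack([a[:312,:],b[:312]]))
E
```

```text
t 12.62 P [0.5026 0.1851 0.1704] tip [0.4994 0.187  0.0552] tub mm [-29.3  16.6  55.2] ax [ 0.023 -0.014  1.   ] F [ 0.1 -0.9 -1.1] w 0.0238 q [ 0.14  0.48  1.71 -0.    0.96  0.87]
tool axes in tub frame [[-0.918, 0.396, 0.003], [-0.002, 0.003, -1.0], [-0.396, -0.918, -0.002]]
r 33.6 ang 150.0
[-2, 2, -10] [-5, 0, -9] [-8, 0, -7] [-9, 0, -4] [-10, 0, -1] [-10, 0, 2] [-9, 0, 5] [-7, 0, 7] [-5, 0, 9] [-2, 0, 10] [1, 0, 10] [4, 0, 9]
```

View pics/c4.png

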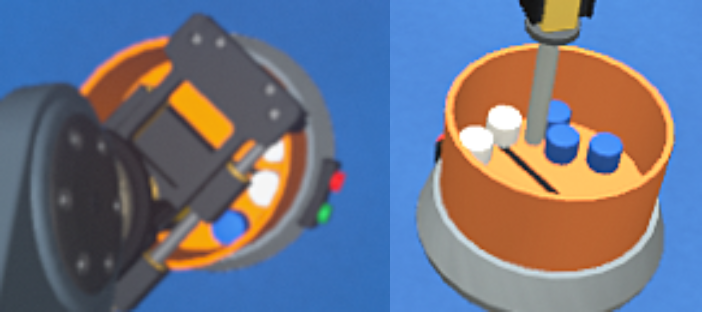

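Request:
carry_out(
  series=[
    [-2, 2, -10, 0, 1],
    [-5, 0, -9, 0, 1],
    [-8, 0, -7, 0, 1],
    [-9, 0, -4, 0, 1],
    [-10, 0, -1, 0, 1],
    [-10, 0, 2, 0, 1],
    [-9, 0, 5, 0, 1],
    [-7, 0, 7, 0, 1],
    [-5, 0, 9, 0, 1],
    [-2, 0, 10, 0, 1],
  ],
)

```text
time: 13.98
position: [0.5523, 0.2381, 0.1674]
tool_rot: [0.291, -0.645, 0.645, -0.288]
ft_force: [0.2, 0.9, -1.5]
grip_width: 0.0243
```

```bash
python3 arc.py 34 12 17 53
```

```text
t 13.97 P [0.5523 0.2381 0.1674] tip [0.5491 0.2398 0.0521] tub mm [ 36.6 -13.8  52.1] ax [ 0.023 -0.013  1.   ] F [ 0.2  0.9 -1.5] w 0.0243 q [ 0.22  0.56  1.54 -0.    1.04  0.95]
tool axes in tub frame [[-0.919, 0.393, 0.004], [-0.003, 0.003, -1.0], [-0.393, -0.919, -0.002]]
r 39.1 ang -21.0
[6, -1, 10] [4, 0, 9] [6, 0, 8] [8, 0, 5] [10, 0, 3] [10, 0, 0] [10, 0, -3] [8, 0, -6] [6, 0, -8] [4, 0, -9] [1, 0, -10] [-2, 0, -10]
```

Request:
carry_out(
  series=[
    [6, -1, 10, 0, 1],
    [4, 0, 9, 0, 1],
    [6, 0, 8, 0, 1],
    [8, 0, 5, 0, 1],
    [10, 0, 3, 0, 1],
    [10, 0, 0, 0, 1],
    [10, 0, -3, 0, 1],
    [8, 0, -6, 0, 1],
    [6, 0, -8, 0, 1],
    [0, 0, 0, 0, 1],
  ],
)

```text
time: 15.22
position: [0.5157, 0.1731, 0.1691]
tool_rot: [-0.29, 0.649, -0.643, 0.286]
ft_force: [0.5, -0.5, -1.8]
grip_width: 0.0241
```

```bash
python3 arc.py 34 12 17 53;python3 - <<'E'
from h import *
p,d=optics.camera("top");a=cv2.resize(p[230:350,120:270,::-1],None,fx=2.6,fy=2.6)
p,d=optics.camera("scene");b=cv2.resize(p[220:350,390:520,::-1],None,fx=2.4,fy=2.4)
cv2.imwrite("pics/c5.png",np.hstack([a[:312,:],b[:312]]))
E
```

```text
t 15.22 P [0.5157 0.1731 0.1691] tip [0.512  0.1758 0.0539] tub mm [-35.9   1.1  53.9] ax [ 0.027 -0.021  0.999] F [ 0.5 -0.5 -1.8] w 0.0241 q [0.11 0.49 1.69 0.01 0.97 0.84]
tool axes in tub frame [[-0.917, 0.398, 0.001], [0.003, 0.01, -1.0], [-0.398, -0.917, -0.01]]
r 35.9 ang 178.0
[1, 1, -10] [-1, 0, -10] [-4, 0, -9] [-6, 0, -8] [-8, 0, -6] [-10, 0, -3] [-10, 0, 0] [-10, 0, 3] [-8, 0, 5] [-6, 0, 8] [-4, 0, 9] [-1, 0, 10]
```

View pics/c5.png

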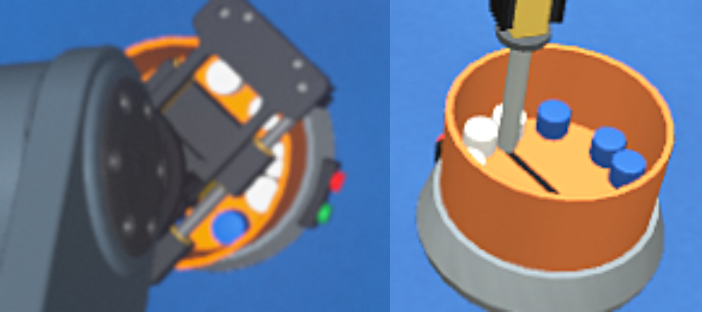

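```bash
python3 - <<'E'
from h import *
p,d=optics.camera("wrist");cv2.imwrite("pics/w6.png",p[:,:,::-1])
E
```

```text
(no output)
```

View pics/w6.png

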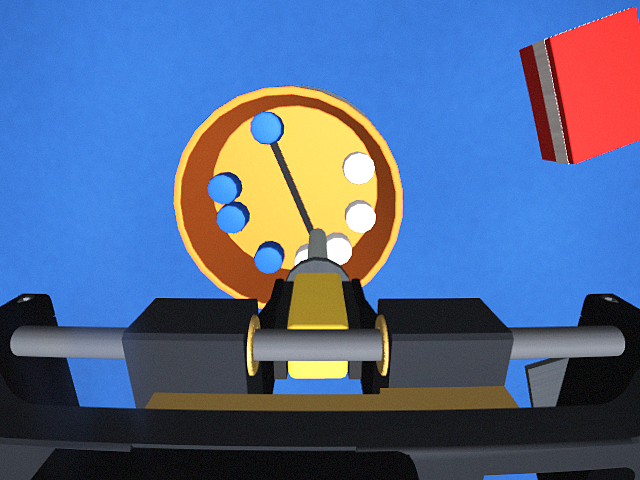

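```bash
cat > pc.py <<'E'
from h import *
import sys
def look(cam="wrist",save=None):
    C=np.array([.5244,.2095,0]);th=np.radians(71.5);T=np.array([[np.cos(th),-np.sin(th),0],[np.sin(th),np.cos(th),0],[0,0,1]])
    c=optics.get_calibration(cam);p,d=optics.camera(cam)
    if save: cv2.imwrite(save,p[:,:,::-1])
    W=(cloud(d,c)-C)@T*1000;p=p.astype(int);r,g,b=p[...,0],p[...,1],p[...,2];rho=np.hypot(W[...,0],W[...,1])
    top=(d>0)&(rho<68)&(abs(W[...,2]-66)<4)
    for nm,m in [("blue",top&(b>r+30)),("white",top&(abs(r-b)<40)&(r>130)&(g>130))]:
        k,l,st,ce=cv2.connectedComponentsWithStats(cv2.morphologyEx(m.astype(np.uint8),cv2.MORPH_OPEN,np.ones((3,3),np.uint8)))
        for i in range(1,k):
            if st[i,4]>40: 
                q=W[l==i];(x,y),s,a=cv2.minAreaRect(q[:,:2].astype(np.float32));print(nm,st[i,4],"mid",round(x),round(y),"size",np.round(s),"ang",round(np.degrees(np.arctan2(y,x))),"px",ce[i].round())
look(*(sys.argv[1:]))
E
python3 pc.py wrist
```

```text
blue 823 mid 55 -3 size [22. 22.] ang -3 px [266. 128.]
blue 1403 mid 16 49 size [23. 46.] ang 72 px [227. 203.]
blue 633 mid -37 39 size [23. 23.] ang 134 px [268. 259.]
white 767 mid 1 -54 size [23. 22.] ang -89 px [358. 168.]
white 691 mid -35 -41 size [23. 23.] ang -130 px [360. 218.]
white 532 mid -53 -16 size [19. 22.] ang -163 px [339. 250.]
white 137 mid -45 14 size [ 8. 15.] ang 162 px [301. 256.]
```

Request:
carry_out(
  series=[
    [9, 0, -4, 0, 1],
    [1, 0, -6, 0, 1],
    [0, 0, -5, 0, 1],
    [-11, 0, 1, 0, 1],
    [-12, 0, 1, 0, 1],
    [-12, 0, -4, 0, 1],
    [-12, 0, -4, 0, 1],
    [-10, 0, -9, 0, 1],
    [-9, 0, -9, 0, 1],
    [-5, 0, -3, 0, 1],
    [0, 0, 0, 0, 1],
  ],
)

```text
time: 16.8
position: [0.5279, 0.2526, 0.1692]
tool_rot: [-0.29, 0.649, -0.643, 0.287]
ft_force: [0.4, -0.1, -1.7]
grip_width: 0.0236
```

```bash
python3 tub.py 44 17 53; python3 pc.py wrist pics/w7.png
```

```text
t 16.8 P [0.5279 0.2526 0.1692] tip [0.5243 0.2552 0.054 ] tub mm [43.3 14.6 54. ] ax [ 0.026 -0.021  0.999] F [ 0.4 -0.1 -1.7] w 0.0236 q [0.25 0.54 1.58 0.01 1.02 0.98]
tool axes in tub frame [[-0.918, 0.397, 0.001], [0.003, 0.009, -1.0], [-0.397, -0.918, -0.009]]
shift [ 0.3  1.  -2.4]
blue 507 mid 52 -5 size [23. 17.] ang -5 px [330. 218.]
blue 433 mid 30 46 size [20. 18.] ang 57 px [281. 267.]
white 632 mid 1 -54 size [22. 23.] ang -89 px [411. 252.]
white 373 mid -30 -43 size [23. 13.] ang -125 px [411. 291.]
```

View pics/w7.png

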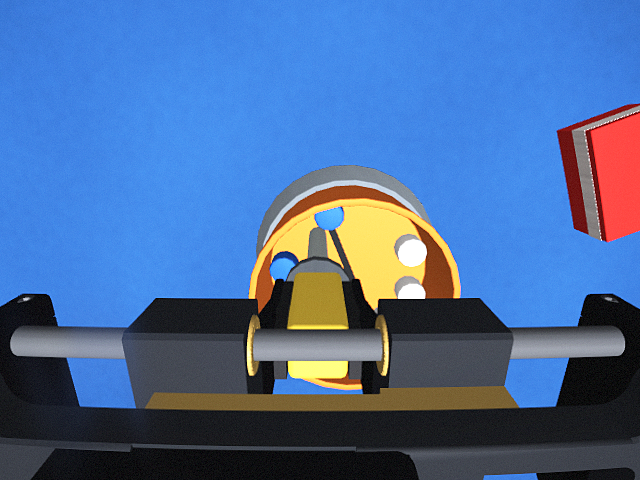

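Request:
carry_out(
  series=[
    [-6, 1, 6, 0, 1],
    [-5, 0, 10, 0, 1],
    [-2, 0, 10, 0, 1],
    [0, 0, 10, 0, 1],
    [0, 0, 0, 0, 1],
    [12, 0, -1, 0, 1],
    [13, 0, -1, 0, 1],
    [13, 0, 0, 0, 1],
    [12, 0, 3, 0, 1],
    [12, 0, 3, 0, 1],
    [8, 0, 3, 0, 1],
    [0, 0, 0, 0, 1],
  ],
)

```text
time: 18.35
position: [0.5156, 0.1727, 0.1679]
tool_rot: [-0.294, 0.65, -0.643, 0.28]
ft_force: [-0.9, 2.6, -1.5]
grip_width: 0.0239
```

```bash
python3 tub.py -25 0 53; python3 pc.py wrist pics/w8.png
```

```text
t 18.35 P [0.5156 0.1727 0.1679] tip [0.5104 0.1748 0.0527] tub mm [-37.3   2.3  52.7] ax [ 0.04  -0.016  0.999] F [-0.9  2.6 -1.5] w 0.0239 q [0.12 0.5  1.68 0.   0.98 0.85]
tool axes in tub frame [[-0.916, 0.4, 0.013], [-0.005, 0.02, -1.0], [-0.4, -0.916, -0.017]]
shift [-12.2  -0.4  -2.8]
blue 838 mid 47 -29 size [22. 22.] ang -31 px [303. 119.]
blue 1438 mid 16 49 size [23. 46.] ang 71 px [228. 200.]
blue 628 mid -36 41 size [23. 23.] ang 131 px [267. 255.]
white 787 mid 1 -54 size [23. 23.] ang -89 px [360. 164.]
white 705 mid -35 -41 size [22. 23.] ang -130 px [362. 214.]
white 596 mid -53 -15 size [20. 22.] ang -165 px [339. 248.]
white 390 mid -45 21 size [14. 23.] ang 154 px [294. 256.]
```

View pics/w8.png

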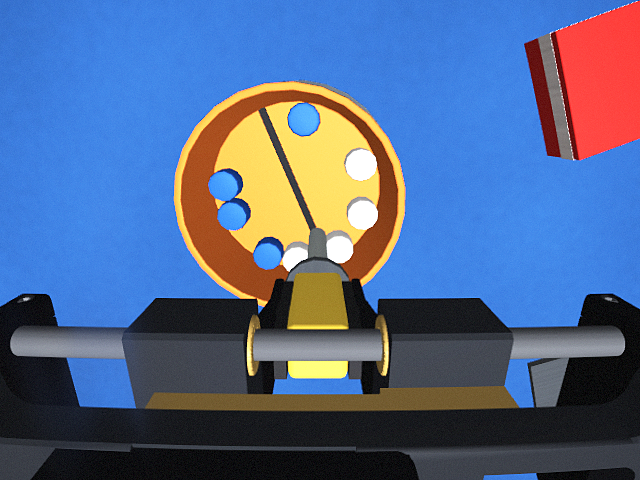

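Request:
carry_out(
  series=[
    [-12, 0, -3, 0, 1],
    [0, -10, 0, 0, 1],
    [0, -20, 0, 0, 1],
    [0, -25, 0, 0, 1],
    [0, -25, 0, 0, 1],
    [0, -20, 0, 0, 1],
    [0, -8, 0, 0, 1],
    [0, 0, 0, 0, 1],
  ],
)

```text
time: 19.4
position: [0.5266, 0.1853, 0.2816]
tool_rot: [-0.295, 0.646, -0.644, 0.283]
ft_force: [-0.4, -0.2, -2.4]
grip_width: 0.0239
```

```bash
cat > rk.py <<'E'
from h import *
import json,sys
# rk.py x y z: bring stirrer tip to world point; also show stirrer
g=json.load(open("grasp.json"));o=robot.get_obs();M=R.from_quat(o["tool_rot"]).as_matrix();P=np.array(o["position"])
tip=P+M@np.array(g["tip"]);ax=M@np.array(g["ax"]);yaw=np.degrees(np.arctan2(M[1,2],M[0,2]))
print("t",round(o["time"],2),"P",P.round(4),"tip",tip.round(4),"collar",(tip+.1*ax).round(4),"ax",ax.round(3),"yaw",yaw.round(1),"F",np.round(o["ft_force"],1),"q",np.round(o["q"],2))
print("axis in tool",(M.T@ax).round(3),"vertical in tool",M[2].round(3))
if len(sys.argv)>1: print("shift",(M.T@(np.array(list(map(float,sys.argv[1:])))-tip)*1000).round(1))
E
python3 rk.py .5895 -.155 .165;python3 pc.py wrist pics/w9.png
```

```text
t 19.4 P [0.5266 0.1853 0.2816] tip [0.5219 0.1868 0.1664] collar [0.5255 0.1858 0.2663] ax [ 0.036 -0.011  0.999] yaw -41.7 F [-0.4 -0.2 -2.4] q [ 0.14  0.38  1.52 -0.    1.26  0.87]
axis in tool [-0.002 -1.     0.024] vertical in tool [ 0.014 -1.    -0.01 ]
shift [210.1   1.7 278. ]
blue 391 mid 47 -28 size [22. 21.] ang -31 px [309. 138.]
blue 719 mid 17 49 size [23. 46.] ang 71 px [254. 193.]
blue 323 mid -36 40 size [22. 22.] ang 132 px [282. 233.]
white 382 mid 1 -54 size [22. 22.] ang -89 px [348. 169.]
white 355 mid -35 -42 size [22. 22.] ang -130 px [350. 204.]
white 320 mid -52 -14 size [22. 21.] ang -165 px [333. 228.]
white 270 mid -47 22 size [18. 22.] ang 155 px [302. 237.]
```

View pics/w9.png

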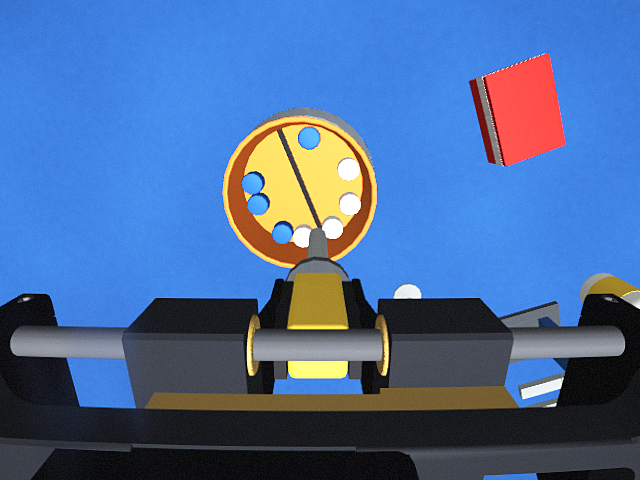

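Request:
carry_out(
  series=[
    [10, 0, 13, 0, 1],
    [19, 0, 25, 0, 1],
    [20, 0, 26, 0, 1],
    [20, 0, 26, 0, 1],
    [20, 0, 26, 0, 1],
    [20, 0, 26, 0, 1],
    [20, 0, 26, 0, 1],
    [20, 0, 26, 0, 1],
    [20, 0, 26, 0, 1],
    [15, 0, 20, 0, 1],
    [8, 0, 12, 0, 1],
    [0, 0, 0, 0, 1],
  ],
)

```text
time: 20.95
position: [0.5813, -0.1471, 0.269]
tool_rot: [-0.302, 0.65, -0.642, 0.274]
ft_force: [-0.3, 0.6, -1.6]
grip_width: 0.0242
```

```bash
python3 rk.py .5895 -.155 .165
```

```text
t 20.95 P [ 0.5813 -0.1471  0.269 ] tip [ 0.5738 -0.1458  0.1539] collar [ 0.5798 -0.1467  0.2538] ax [ 0.06  -0.009  0.998] yaw -42.0 F [-0.3  0.6 -1.6] q [-0.42  0.46  1.41 -0.02  1.3   0.32]
axis in tool [-0.002 -1.     0.024] vertical in tool [ 0.032 -0.999 -0.027]
shift [ -3.3 -11.6  17.6]
```

```bash
python3 rk.py .590 -.1544 .154
```

```text
t 20.95 P [ 0.5813 -0.1471  0.269 ] tip [ 0.5738 -0.1458  0.1539] collar [ 0.5798 -0.1467  0.2538] ax [ 0.06  -0.009  0.998] yaw -42.0 F [-0.3  0.6 -1.6] q [-0.42  0.46  1.41 -0.02  1.3   0.32]
axis in tool [-0.002 -1.     0.024] vertical in tool [ 0.032 -0.999 -0.027]
shift [-4.4 -0.7 17.8]
```

Request:
carry_out(
  series=[
    [-2, 0, 9, 0, 1],
    [-2, 0, 8, 0, 1],
    [0, 0, 0, 0, 1],
    [0, 0, 0, 0, 1],
  ],
)

```text
time: 21.45
position: [0.5974, -0.1532, 0.268]
tool_rot: [-0.303, 0.65, -0.64, 0.274]
ft_force: [0.5, -1.2, -1.8]
grip_width: 0.0237
```

```bash
python3 rk.py .590 -.1544 .154; python3 - <<'E'
from h import *
p,d=optics.camera("scene");cv2.imwrite("pics/s10.png",cv2.resize(p[60:300,160:400,::-1],None,fx=2.5,fy=2.5))
p,d=optics.camera("wrist");cv2.imwrite("pics/w10.png",p[:,:,::-1])
E
```

```text
t 21.45 P [ 0.5974 -0.1532  0.268 ] tip [ 0.5897 -0.1517  0.153 ] collar [ 0.5958 -0.1528  0.2528] ax [ 0.061 -0.011  0.998] yaw -41.8 F [ 0.5 -1.2 -1.8] q [-0.42  0.49  1.37 -0.02  1.32  0.31]
axis in tool [-0.002 -1.     0.024] vertical in tool [ 0.031 -0.999 -0.029]
shift [ 1.8 -1.   2. ]
```

View pics/s10.png

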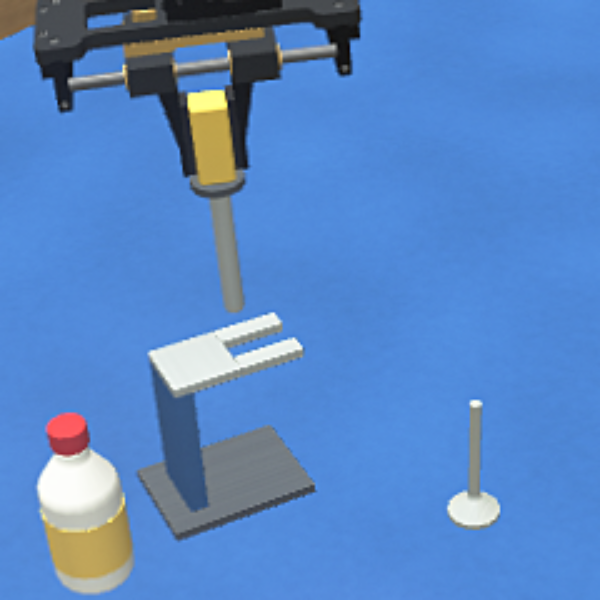

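View pics/w10.png

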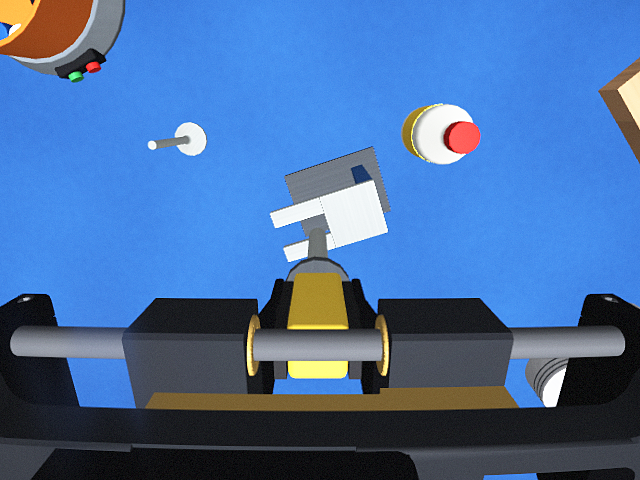

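```bash
cat > fk.py <<'E'
from h import *
ex=np.array([.918,-.396]);ey=np.array([.396,.918])
for n in ["wrist","scene"]:
    c=optics.get_calibration(n);p,d=optics.camera(n);W=cloud(d,c);X,Y,Z=W[...,0],W[...,1],W[...,2]
    near=(d>0)&(np.hypot(X-.59,Y+.155)<.1)
    q=W[near&(Z>.114)&(Z<.125)];a=q[:,:2]@ex;b=q[:,:2]@ey
    print(n,len(q),"along",a.min().round(4),a.max().round(4),"perp",np.percentile(b,[.5,99.5]).round(4))
    s=(a<.59)  # prongs zone
    h,e=np.histogram(b[s],bins=np.arange(.06,.125,.002));print("perp hist",dict(zip((e[:-1]*1000).astype(int).tolist(),h.tolist())))
    mid=abs(b-.091)<.006;print("closed end along min",np.sort(a[mid])[:12:3].round(4))
    if n=="scene":
        m=near&(Z>.158)&(Z<.24)&(np.hypot(X-.592,Y+.152)<.02);q=W[m]
        for z in (.16,.18,.2,.22):
            k=abs(q[:,2]-z)<.008
            if k.sum()>5:
                v=q[k].mean(0);e=np.array(c["eye"])-v;e[2]=0;e/=np.linalg.norm(e);print("rod z",v[2].round(3),(v-e*.0055)[:2].round(4),k.sum())
E
python3 fk.py
```

```text
wrist 4489 along 0.5659 0.6632 perp [0.066  0.1157]
perp hist {60: 0, 62: 0, 64: 5, 66: 37, 68: 47, 70: 46, 72: 43, 74: 53, 76: 49, 78: 56, 80: 57, 82: 0, 84: 0, 86: 0, 88: 0, 90: 0, 92: 0, 94: 0, 96: 0, 98: 0, 100: 34, 102: 56, 104: 55, 106: 54, 108: 59, 110: 55, 112: 56, 114: 78, 116: 0, 118: 0, 120: 0, 122: 0}
closed end along min [0.613  0.6135 0.6137 0.6139]
scene 973 along 0.564 0.663 perp [0.066  0.1187]
perp hist {60: 0, 62: 0, 64: 1, 66: 8, 68: 5, 70: 6, 72: 16, 74: 7, 76: 8, 78: 14, 80: 27, 82: 9, 84: 2, 86: 0, 88: 0, 90: 0, 92: 0, 94: 0, 96: 0, 98: 0, 100: 1, 102: 7, 104: 8, 106: 11, 108: 14, 110: 8, 112: 8, 114: 16, 116: 26, 118: 4, 120: 1, 122: 0}
closed end along min [0.595  0.613  0.6138 0.6163]
rod z 0.163 [ 0.5923 -0.1541] 39
rod z 0.18 [ 0.5928 -0.1538] 69
rod z 0.2 [ 0.5936 -0.1542] 63
rod z 0.22 [ 0.5953 -0.1538] 74
```

Request:
carry_out(
  series=[
    [1, 0, 0.5, 0, 1],
    [0, 0, 0, 0, 1],
    [0, 10, -0.2, 0, 1],
    [0, 10, -0.2, 0, 1],
    [0, 10, -0.2, 0, 1],
    [0, 10, -0.2, 0, 1],
    [0, 0, 0, 0, 1],
  ],
)

```text
time: 22.52
position: [0.5933, -0.154, 0.2243]
tool_rot: [-0.303, 0.651, -0.64, 0.274]
ft_force: [0.0, -0.6, -1.3]
grip_width: 0.0235
```

```bash
python3 rk.py .5879 -.1541 .12; python3 - <<'E'
from h import *
p,d=optics.camera("scene");a=cv2.resize(p[140:270,190:320,::-1],None,fx=3,fy=3)
p,d=optics.camera("wrist");b=cv2.resize(p[140:270,240:400,::-1],None,fx=3,fy=3)[:390,:400]
cv2.imwrite("pics/c11.png",np.hstack([a,b]))
E
```

```text
t 22.52 P [ 0.5933 -0.154   0.2243] tip [ 0.5854 -0.1523  0.1093] collar [ 0.5918 -0.1535  0.2091] ax [ 0.064 -0.012  0.998] yaw -41.9 F [ 0.  -0.6 -1.3] q [-0.43  0.53  1.43 -0.02  1.23  0.31]
axis in tool [-0.002 -1.     0.024] vertical in tool [ 0.032 -0.999 -0.031]
shift [ -0.  -10.8   2.7]
```

View pics/c11.png

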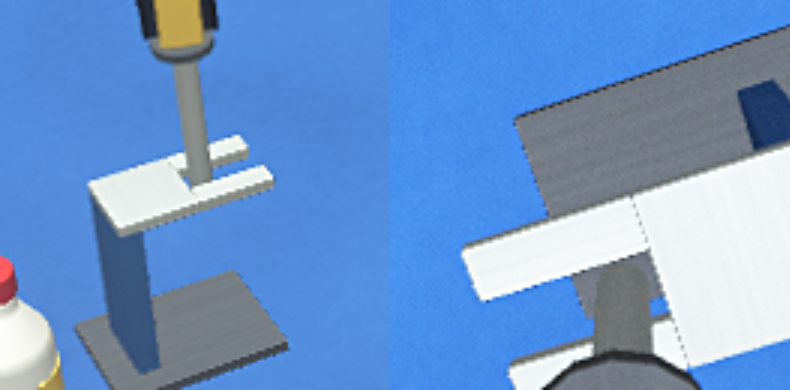

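Request:
carry_out(
  series=[
    [0, 8, -0.2, 0, 1],
    [0, 10, -0.2, 0, 1],
    [0, 10, -0.2, 0, 1],
    [0, 10, -0.2, 0, 1],
    [0, 10, -0.2, 0, 1],
    [0, 10, -0.2, 0, 1],
    [0, 10, -0.2, 0, 1],
    [0, 0, 0, 0, 1],
  ],
)

```text
time: 23.62
position: [0.5902, -0.1537, 0.1529]
tool_rot: [-0.303, 0.65, -0.641, 0.274]
ft_force: [0.1, 0.9, -1.7]
grip_width: 0.0237
```

```bash
python3 rk.py; python3 - <<'E'
from h import *
p,d=optics.camera("scene");a=cv2.resize(p[140:270,190:320,::-1],None,fx=3,fy=3)
p,d=optics.camera("wrist");b=cv2.resize(p[140:270,240:400,::-1],None,fx=3,fy=3)[:390,:400]
cv2.imwrite("pics/c12.png",np.hstack([a,b]))
E
```

```text
t 23.62 P [ 0.5902 -0.1537  0.1529] tip [ 0.5826 -0.1522  0.0378] collar [ 0.5887 -0.1533  0.1376] ax [ 0.061 -0.01   0.998] yaw -41.9 F [ 0.1  0.9 -1.7] q [-0.43  0.61  1.51 -0.02  1.07  0.32]
axis in tool [-0.002 -1.     0.024] vertical in tool [ 0.031 -0.999 -0.028]
```

View pics/c12.png

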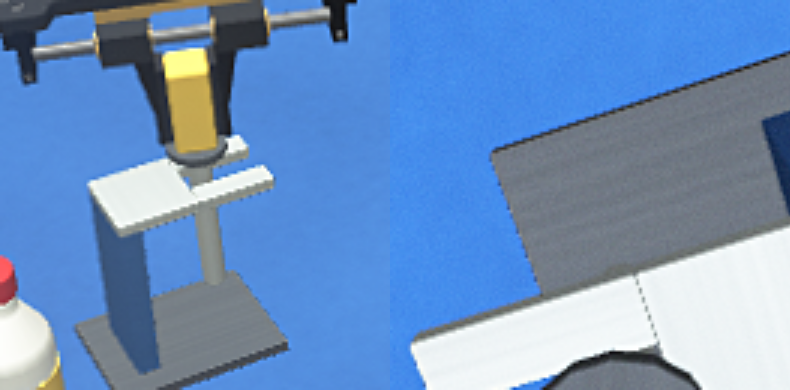

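Request:
carry_out(
  series=[
    [0, 8, -0.2, 0, 1],
    [0, 5, -0.1, 0, 1],
    [0, 2, 0, 0, 1],
    [0, 0, 0, 0, 1],
  ],
)

```text
time: 24.22
position: [0.591, -0.1543, 0.139]
tool_rot: [-0.302, 0.649, -0.642, 0.275]
ft_force: [-0.0, -0.2, -1.2]
grip_width: 0.0236
```

```bash
python3 rk.py; python3 - <<'E'
from h import *
p,d=optics.camera("scene");a=cv2.resize(p[140:270,190:320,::-1],None,fx=4,fy=4)
cv2.imwrite("pics/c13.png",a)
E
```

```text
t 24.23 P [ 0.591  -0.1543  0.139 ] tip [ 0.5838 -0.153   0.0239] collar [ 0.5895 -0.1538  0.1237] ax [ 0.057 -0.009  0.998] yaw -41.9 F [-0.  -0.2 -1.2] q [-0.43  0.62  1.52 -0.02  1.03  0.32]
axis in tool [-0.002 -1.     0.024] vertical in tool [ 0.03  -0.999 -0.024]
```

View pics/c13.png

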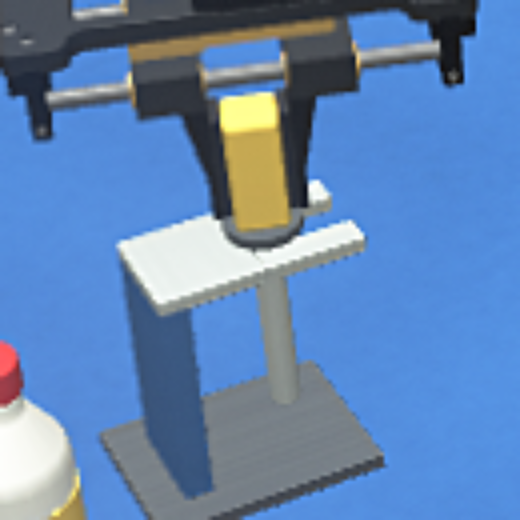

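Request:
carry_out(
  series=[
    [0, 1.5, 0, 0, 1],
    [0, 1.5, 0, 0, 1],
    [0, 0, 0, 0, 1],
  ],
)

```text
time: 24.65
position: [0.5912, -0.1544, 0.1362]
tool_rot: [-0.301, 0.649, -0.642, 0.276]
ft_force: [-0.8, -0.4, -2.0]
grip_width: 0.0239
```

```bash
python3 rk.py
```

```text
t 24.65 P [ 0.5912 -0.1544  0.1362] tip [ 0.5841 -0.1532  0.0211] collar [ 0.5897 -0.154   0.121 ] ax [ 0.056 -0.008  0.998] yaw -41.9 F [-0.8 -0.4 -2. ] q [-0.43  0.63  1.52 -0.02  1.03  0.32]
axis in tool [-0.002 -1.     0.024] vertical in tool [ 0.03  -0.999 -0.023]
```

Request:
carry_out(
  series=[
    [0, 1.5, 0, 0, 1],
    [0, 0, 0, 0, 0.65],
    [0, 0, 0, 0, 0.55],
    [0, 0, 0, 0, 0.3],
    [0, 0, 0, 0, 0.1],
    [0, 0, 0, 0, 0],
    [0, 0, 0, 0, 0],
    [0, 0, 0, 0, 0],
    [0, 0, 0, 0, 0],
  ],
)

```text
time: 25.78
position: [0.5919, -0.1548, 0.1359]
tool_rot: [-0.301, 0.648, -0.643, 0.276]
ft_force: [-0.6, -0.4, 0.2]
grip_width: 0.0851
```

```bash
python3 rk.py;python3 - <<'E'
from h import *
print(robot.get_obs()["grip_width"])
p,d=optics.camera("scene");a=cv2.resize(p[140:270,190:320,::-1],None,fx=4,fy=4)
cv2.imwrite("pics/c14.png",a)
E
```

```text
t 25.77 P [ 0.5919 -0.1548  0.1359] tip [ 0.5851 -0.1537  0.0208] collar [ 0.5905 -0.1544  0.1207] ax [ 0.054 -0.007  0.999] yaw -41.9 F [-0.6 -0.4  0.2] q [-0.43  0.63  1.52 -0.03  1.02  0.32]
axis in tool [-0.002 -1.     0.024] vertical in tool [ 0.029 -0.999 -0.021]
0.08512046585765053
```

View pics/c14.png

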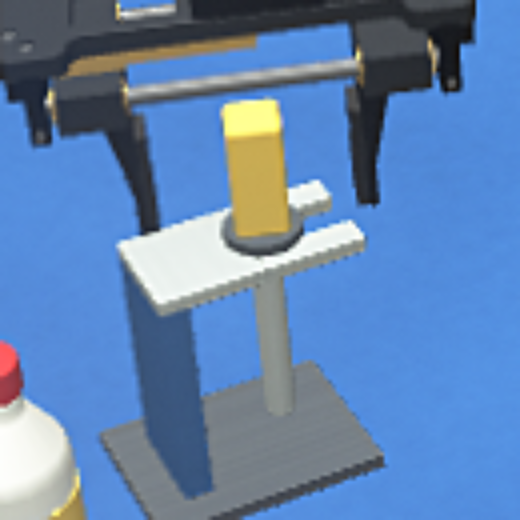

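Request:
carry_out(
  series=[
    [0, -10, 0, 0, 0],
    [0, -20, 0, 0, 0],
    [0, -25, 0, 0, 0],
    [0, -25, 0, 0, 0],
    [0, -30, 0, 0, 0],
    [0, -30, 0, 0, 0],
    [0, -10, 0, 0, 0],
    [0, 0, 0, 0, 0],
    [0, 0, 0, 0, 0],
    [0, 0, 0, 0, 0],
  ],
)

```text
time: 27.08
position: [0.5961, -0.1531, 0.2919]
tool_rot: [-0.301, 0.649, -0.642, 0.276]
ft_force: [-0.1, 0.1, 1.0]
grip_width: 0.0873
```

```bash
python3 st.py; python3 pc.py top; python3 - <<'E'
from h import *
ex=np.array([.918,-.396]);ey=np.array([.396,.918])
p,d=optics.camera("scene");cv2.imwrite("pics/s15.png",p[:,:,::-1])
c=optics.get_calibration("wrist");p,d=optics.camera("wrist");W=cloud(d,c)
m=(d>0)&(W[...,2]>.174)&(W[...,2]<.19)&(np.hypot(W[...,0]-.59,W[...,1]+.154)<.03);q=W[m]
r=cv2.minAreaRect((q[:,:2]*1000).astype(np.float32));h=np.array(r[0])/1000
print("handle",r,"z",np.percentile(q[:,2],[5,50,95]).round(4),"rack offset",(h@ex-.601).round(4),(h@ey-.0912).round(4))
A=np.c_[q[:,:2]-h,np.ones(len(q))];k=abs(q[:,2]-np.median(q[:,2]))<.003;print("top slope",np.linalg.lstsq(A[k],q[k,2],rcond=None)[0].round(3))
E
```

```text
t 27.07 P [ 0.5961 -0.1531  0.2919] yaw -41.85 ydir [-0.0366 -0.0067 -0.9993] F [-0.1  0.1  1. ] w 0.0873 q [-0.42  0.46  1.35 -0.02  1.36  0.31]
blue 127 mid 46 -28 size [21. 21.] ang -31 px [177. 264.]
blue 251 mid 15 50 size [24. 45.] ang 74 px [177. 312.]
blue 123 mid -37 40 size [19. 21.] ang 133 px [206. 317.]
white 131 mid 0 -53 size [22. 20.] ang -90 px [206. 259.]
white 95 mid -34 -39 size [16. 22.] ang -131 px [221. 273.]
white 87 mid -50 -11 size [14. 20.] ang -167 px [224. 291.]
white 105 mid -48 22 size [21. 18.] ang 155 px [216. 309.]
handle ((591.3226318359375, -155.53785705566406), (24.761682510375977, 22.909452438354492), 47.9239387512207) z [0.1783 0.182  0.1832] rack offset 0.0034 0.0002
top slope [-0.018 -0.011  0.182]
```

View pics/s15.png

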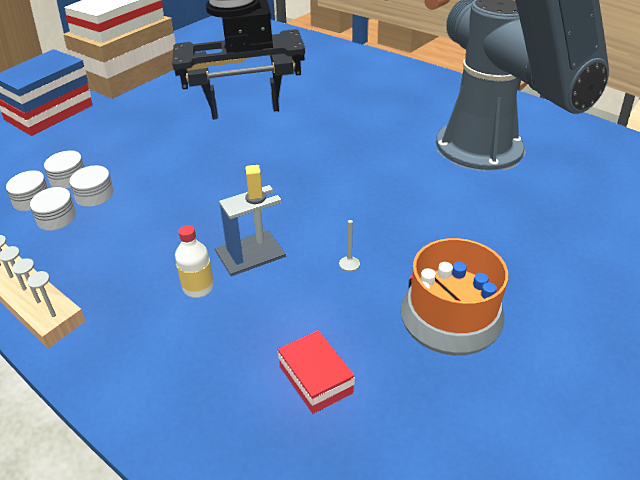

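```bash
python3 - <<'E'
from rig import robot
print(robot.hand_in())
E
```

```text
the job is handed in; nothing more can be done
None
```

The stirring job is done and handed in at about 27 s of the 69 s allowed. `hand_in` gives no verdict, so what follows rests on my own measurements.

**Stirring:** I took the stirrer from the rack and stirred clockwise for two full rounds with the tip about 6–9 mm above the tub floor. Those rounds pushed the pieces to the wall and left the colours almost unmixed. I then made two more short clockwise strokes along the wall to carry pieces across the line, going back through the middle in between.

**Last checks:**

| Check | Measured | Required |
|---|---|---|
| Blue on the -y side | one piece at y = -28 mm; the other three at about y = +40 to +50 mm | beyond 3 mm |
| White on the +y side | one piece at y = +22 mm; the other three at about y = -11 to -53 mm | beyond 3 mm |
| Pieces in the tub | all eight, about 50–55 mm from its axis | under 70 mm |
| Stirrer sideways offset in the slot | about 3 mm | under 14 mm |
| Handle top height | 0.182 m, which puts the collar on the fork | collar within 4 mm |
| Stirrer tilt (slope of the handle's top) | about 0.02 rad | under 0.12 rad |

The gripper is open and about 11 cm above the handle. In the last picture the valve, carton and oil bottle look unmoved.

**What disagreed:** The tool's tilt drifted up to about 0.06 rad on the way, because the rows cannot correct it. It straightened once I let go. Before I lowered the stirrer into the slot, the scene-camera and arm-pose estimates of the rod's position differed by about 2–3 mm. I aimed between them, and the rod went in without noticeable force.

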